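# Shim the hinged assembly plate level

## Robot

A 7-joint arm with a two-finger parallel gripper is mounted at the origin on the work surface. World frame = base frame: x ahead of the robot, y to its left, z up, the work surface at z = 0. Lengths are in m, angles in rad, forces in N, time in s.
With the tool pointing down it reaches from about 0.35 to 0.9 m from the base axis. Payload 8.1 kg.
Tool frame: the origin (TCP) lies on the centre line of the jaws, within the pads' length; the fingertips stand 17 mm ahead of it and the grasp point (between the pads) lies 2 mm behind it; z points along the fingers, y is the direction in which the jaws open and shut (so a half turn about z gives the same grasp; the last joint's range is limited). The gripper opens to 92 mm and grips with 3 to 60 N. Pads are 19 mm wide; open, the fingers measure 130 mm over their backs; the gripper's body (75 mm by 190 mm) begins 47 mm behind the grasp point.
Start: joints at [1.058, 0.434, 0.025, 1.573, -0.012, 1.134, -0.075], TCP at [0.249, -0.573, 0.244] pointing down, gripper open.
Joint ranges: [-2.62, 2.62], [-0.44, 2.09], [-1.27, 1.32], [0.08, 2.57], [-1.32, 4.46], [0.12, 2], [-2.74, 2.74]. Speed limits (rad/s): [2.22, 2.22, 3.01, 3.01, 3.14, 3.14, 3.14].

## Interface

Orientations are given as a rotation vector (axis times angle).
In Python, from cell import arm gives the robot as it stands.
- The arm moves only by the shell command python3 -m creep 'ROWS' [FORCE]. ROWS is JSON, a list that holds one entry, the list of rows, each a list of 7 numbers: the shift along the world's x, y, z in cm, then the turn, a rotation vector about the world's x, y, z in degrees, then the opening, from -1 (shut) to 1 (fully open), so that 0 is half open. In form: [[[tx, ty, tz, ax, ay, az, jaw], ...]]. A call has 1 to 5 rows; each row is the pose to reach, as a shift and turn from the pose commanded when the call began; what a row does not reach only later rows make up. A row lasts 1/10 s, in which the tool goes at most 50 mm and 8.59 degrees, less where a joint would pass 70% of its speed; a pose out of reach is approached as far as the arm can. A call with a gripper value outside its range is refused whole. The fingers move at their own pace and stop on an object; FORCE is the grip in N (left out, the last holds). Time passes only in rows, so rows that repeat a pose let the fingers close. It gives the time, the measured TCP pose, the force and the opening at its end, in the units of the state.
- arm.observe(): the state, without advancing time (a new reading comes with each control period).
- arm.get_image(name): name is "scene" or "top"; returns the picture (480x640x3 uint8, red, green, blue); there is no depth.
- arm.camera_model(name): a dict with "vfov" (degrees; the focal length in pixels is half the picture's height over the tangent of half this angle, whatever the lens; pixels are square), "cx", "cy" (the principal point, pixels), "cam_to_world" (4x4, takes a point from camera to world coordinates). Camera axes: x right, y down, z forward; pixel columns grow to the right and rows downward; lengths in m; the calibration is good to about 2 mm. A picture is of the moment at which its call begins. camera_model takes no time and is no camera call.
- arm.sign_off(): hands the job in, once; it reports no verdict.
The state is a dict: "clock": time; "joints": joint angles; "dq": joint speeds; "joint_efforts": joint torques, N m; "position": TCP position; "ee_rot": TCP orientation; "force": force on the tool from outside, world axes, zero at the start; "ft_torque": the same for the moment, N m; "width": opening from 0.0 (shut) to 1.0 (fully open).
Only numpy, scipy, OpenCV 4.12 (cv2) and the standard library are available. Lean on these libraries where they do the work, as an engineer would, in place of code of your own. Each camera call takes 0.05 s, during which the arm holds its last target.

## Task

The hinged assembly plate hangs low at its ball foot. Take the tapered wooden wedge by its heel, lay it flat on the bench in front of the foot and push it in under the foot, tip first, until the bubble of the level on the plate rests centred between its two lines, then let go so that the wedge alone carries the plate. Be gentle: do not jam the wedge by driving it hard against the plate's stop, keep the robot's hand off the plate, and leave the other things lying where they are.

Things in the scene. Friction and masses are not known exactly. Their poses are not given: they have to be found in the camera images.
- wedge_heel (a point): Centre of the heel of the loose wooden wedge (0.11 kg, lying flat on the bench): an upright block 30 mm long (x), 36 mm wide (y), 45 mm high, this point half-way up, 22.5 mm above the flat underside. +x points along the wedge from heel to tip, z up. Grip the heel across its width. The taper is in front of it
- wedge_tip (a point): Middle of the wedge's thin edge, 150 mm in front of the heel's centre, 1 mm above the underside. The taper is 36 mm wide; its top falls from 17 mm height at the heel's face (15 mm in front of the heel's centre) to 2 mm here, 1 in 9
- foot_tip (a point): Lowest point of the ball-ended steel foot (24 mm ball) under one corner of the hinged aluminium plate. +x points from the foot towards the hinge, 260 mm away: push the wedge along it, tip first, centred to 10 mm. It starts about 4 to 8 mm clear of the bench and must rise about 4.2 mm, some 37 mm of wedge travel from first contact. It bears on the wedge with 5 to 12 N
- stud_top (a point): Top of the foot's stud, straight above the foot, about 65 mm over the bench. The stud is in a lug that reaches 15 mm beyond the foot towards the wedge, top 53 mm high; the plate's edge is 35 mm behind the foot, its top 65 mm, things on it up to 99 mm high. A hard stop holds the plate when the foot is 3 mm above level (28 mm of wedge travel too far): pushing on jams the wedge
- vial_centre (a point): Centre of the bubble vial of the long dark steel level fixed on the plate: level 200 x 34 mm, in its top a slot 104 mm long with a green ground and two black lines across it, 29 mm apart (carried on in white over the level's rims). +x runs along the vial towards the hinge (same direction as foot_tip's x)
- bubble_centre (a point): Centre of the white bubble (26 x 12 mm) in the vial. Its offset from vial_centre along x is the reading: +37 mm (near the vial's hinge end) at the start, falling as the foot rises, 0 when level, negative when the foot is too high; about 1 mm of bubble per mm of wedge travel
- packer: flat rectangular wooden packer, 120 x 36 x 14 mm, no taper and no heel; a bystander. Origin under its centre
- tape: black roll of tape lying flat, 96 mm across, 19 mm high; a bystander. Origin under its centre
- driver: screwdriver with an orange handle; a bystander
- cutters: side cutters with two blue grips, 180 mm long, lying flat; a bystander
- heatgun: orange and black heat gun lying on its side, 75 mm high; a bystander
- connector: metal connector shell, 55 x 40 x 26 mm; a bystander. Origin under its centre

How it is judged:
On the way, in this order (a step that is already met when the one before it is completed fails the run):
1. the wedge is started under the foot and takes weight, lying flat on the bench (contact force between wedge and plate above 1.5 N and angle between wedge_heel's own z axis and vertical below 0.03 rad), for 0.1 s.
2. with the wedge under the foot, the bubble is centred (all of step 1 and x of bubble_centre in the frame of vial_centre between -0.003 and 0.003 m), for 0.4 s.
At the end, for the whole second after the job is handed in: The bubble rests within 3 mm of the vial's centre, the plate's foot bears on the wedge's taper (more than 1.5 N), and the wedge lies flat on the bench (tilt under 0.03 rad), at rest and released (all of step 2 and linear speed of wedge below 0.005 m/s and height (world z) of wedge_heel below 0.026 m); the robot touches nothing.
It fails at once if the wedge is jammed: more than 25 N between wedge and plate (contact force between wedge and plate above 25 N).
It fails at once if the robot touches the plate with more than 2 N (contact force between any of the fingers, the arm and plate above 2 N).
It fails at once if a bystander is moved by more than 30 mm (distance of any of packer, tape, driver, cutters, heatgun, connector from where it was at the start of the episode above 0.03 m).
It also fails if it takes over 54 s, if anything falls off the work surface, if the arm or the gripper's body presses on something with over 40 N, if the wrist force passes 120 N, or if a joint passes its speed limit or range.

## Working session

There is one attempt and no reset: what is moved stays moved. The work goes in short steps, Python scripts to look and compute and a shell command to move; the robot and the scene stay as the last step left them, time stands still between calls to the robot, and variables do not carry over. Pictures are saved under pics/ and viewed, and the job is handed in when it is done.

```bash
ls; mkdir -p pics; python3 - <<'E'
from cell import arm
import cv2,json
s=arm.observe(); print({k:s[k] for k in('clock','position','ee_rot','width','force')})
for n in('scene','top'):
    im=arm.get_image(n); cv2.imwrite(f'pics/{n}0.png',im[:,:,::-1])
    m=arm.camera_model(n); print(n,m)
E
```

```text
pics
{'clock': 0.0, 'position': array([ 0.24876215, -0.57280723,  0.24295515]), 'ee_rot': array([-3.07439631e+00, -6.38818399e-01,  7.40080422e-04]), 'width': 0.9963469032553627, 'force': array([-0.48468706, -0.12098452,  0.76150762])}
scene {'vfov': 57.88471717338746, 'cx': 317.67063689665974, 'cy': 234.04778870747163, 'cam_to_world': array([[ 0.80925772,  0.36872531, -0.45732219,  1.0769545 ],
       [ 0.58740595, -0.49796921,  0.63795056, -0.83600613],
       [ 0.00749615, -0.78490019, -0.61957687,  0.79377694],
       [ 0.        ,  0.        ,  0.        ,  1.        ]])}
top {'vfov': 51.66714726907044, 'cx': 314.33531246425315, 'cy': 245.12547844652835, 'cam_to_world': array([[-0.02458934, -0.99435582,  0.10320788,  0.4320714 ],
       [-0.99951902,  0.02640505,  0.0162633 , -0.12216047],
       [-0.01889671, -0.10275833, -0.99452684,  1.09846381],
       [ 0.        ,  0.        ,  0.        ,  1.        ]])}
```

View pics/top0.png

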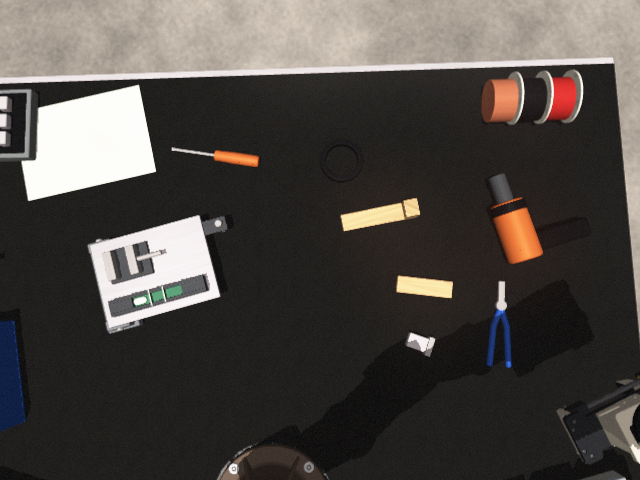

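View pics/scene0.png

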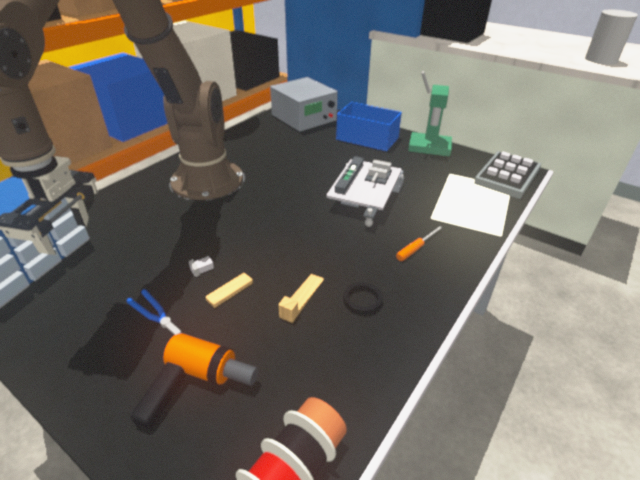

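The top view shows the wedge with its heel at about (411,208) and tip at (342,222). The stud is at (218,223) and the level at (158,295), with the bubble at (140,300). I'll enlarge these areas to measure them.

```bash
python3 - <<'E'
import cv2
t=cv2.imread('pics/top0.png')
a=cv2.resize(t[185:245,330:430],None,fx=8,fy=8,interpolation=cv2.INTER_CUBIC)
cv2.imwrite('pics/w0.png',a)
b=cv2.resize(t[205:345,80:240],None,fx=4,fy=4,interpolation=cv2.INTER_CUBIC)
cv2.imwrite('pics/p0.png',b)
s=cv2.imread('pics/scene0.png')
c=cv2.resize(s[145:335,265:420],None,fx=3,fy=3,interpolation=cv2.INTER_CUBIC)
cv2.imwrite('pics/s0.png',c)
E
```

```text
(no output)
```

View pics/w0.png

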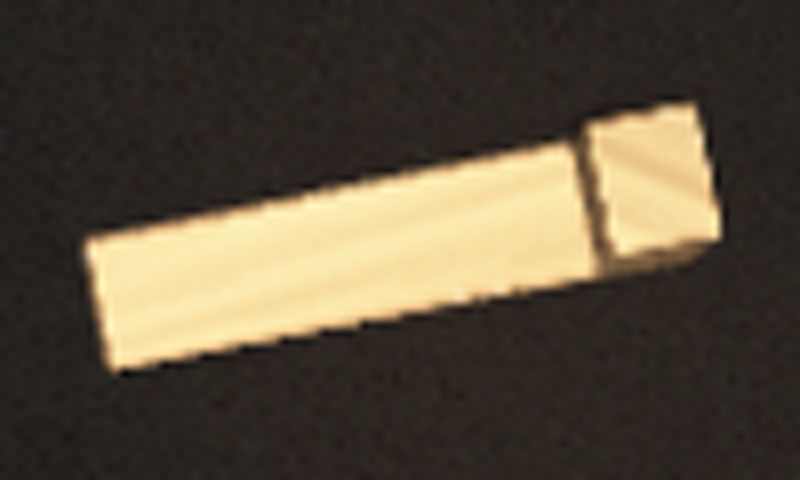

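View pics/p0.png

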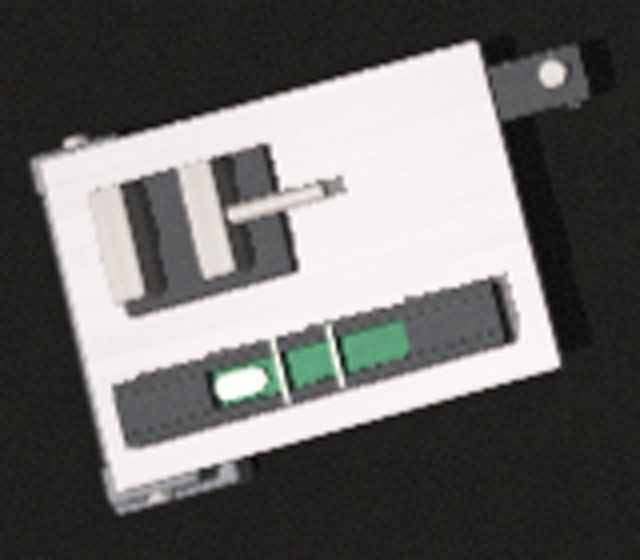

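View pics/s0.png

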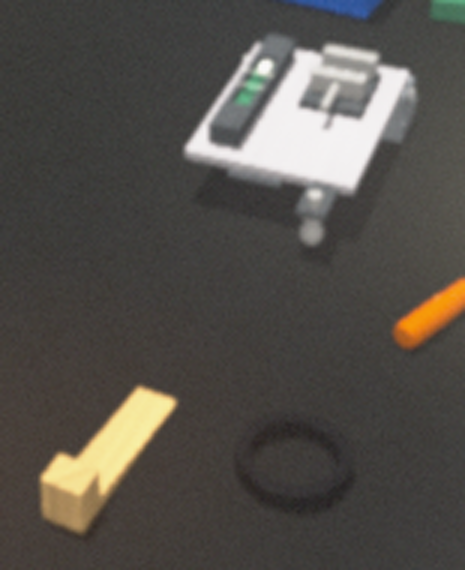

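```bash
cat > h.py <<'E'
import cv2,numpy as np
from cell import arm
M={n:arm.camera_model(n) for n in('scene','top')}
def ray(n,u,v):
    m=M[n];f=240/np.tan(np.radians(m['vfov'])/2);T=np.array(m['cam_to_world'])
    d=T[:3,:3]@np.array([(u-m['cx'])/f,(v-m['cy'])/f,1]);return T[:3,3],d
def onz(n,u,v,z):
    o,d=ray(n,u,v);return (o+d*(z-o[2])/d[2])[:2]
def proj(n,p):
    m=M[n];f=240/np.tan(np.radians(m['vfov'])/2);T=np.linalg.inv(np.array(m['cam_to_world']))
    c=T[:3,:3]@np.array(p)+T[:3,3];return np.array([m['cx']+f*c[0]/c[2],m['cy']+f*c[1]/c[2]])
def tri(ua,ub):
    o1,d1=ray('top',*ua);o2,d2=ray('scene',*ub)
    A=np.stack([d1,-d2],1);s=np.linalg.lstsq(A,o2-o1,rcond=None)[0]
    a=o1+s[0]*d1;b=o2+s[1]*d2;return (a+b)/2,np.linalg.norm(a-b)
def snap(n,k):
    im=arm.get_image(n)[:,:,::-1].copy();cv2.imwrite(f'pics/{n}{k}.png',im);return im
def bubble(im,lim=None):
    """reading by top image: green area + bubble; returns offset m"""
    hsv=cv2.cvtColor(im,cv2.COLOR_BGR2HSV)
    g=cv2.inRange(hsv,(45,90,50),(85,255,255))
    ys,xs=np.nonzero(g);return g,xs,ys
E
python3 - <<'E'
from h import *
c=lambda u,v,k,x,y:((u+.5)/k-.5+x,(v+.5)/k-.5+y)
tipA,tipB=[onz('top',*c(u,v,8,330,185),.002) for u,v in((85,240),(112,373))]
H=[onz('top',*c(u,v,8,330,185),.045) for u,v in((583,122),(693,102),(720,238),(612,258))]
tip=(tipA+tipB)/2;heel=np.mean(H,0)
print('tip',tip,'heel',heel,np.linalg.norm(tip-heel),np.degrees(np.arctan2(*(tip-heel)[::-1])))
print('widths',np.linalg.norm(tipA-tipB),[np.linalg.norm(H[i]-H[(i+1)%4]) for i in range(4)])
st=c(552,73,4,80,205)
print('stud',onz('top',*st,.065),tri(st,(265+315/3,145+195/3)))
P=[onz('top',*c(u,v,4,80,205),.063) for u,v in((478,42),(560,365),(35,160))]
d=P[2]-P[0];print('plate dir',np.degrees(np.arctan2(d[1],d[0])),np.degrees(np.arctan2(*(P[1]-P[0])[::-1])))
L=[onz('top',*c(u,v,4,80,205),.09) for u,v in((115,385),(497,280),(130,447),(505,343))]
for a,b in((1,0),(3,2)): d=L[a]-L[b];print('lev',np.linalg.norm(d),np.degrees(np.arctan2(-d[1],-d[0])))
for q in((240,384),(280,370),(335,355)): print(onz('top',*c(*q,4,80,205),.09))
# foot ball in scene
print('ball', tri(st,(265+312/3,145+232/3)))
for n,q in(('packer',(425,287)),('tape',(342,161)),('drv',(237,159)),('conn',(420,343)),('cut',(500,330)),('hg',(515,230))): print(n,onz('top',*q,.01))
E
```

```text
tip [ 0.59417259 -0.16691089] heel [ 0.61800718 -0.31447595] 0.1494775381390008 99.17512916370968
widths 0.03820572588640253 [np.float64(0.03004364550540677), np.float64(0.0375530265621259), np.float64(0.029408312050015678), np.float64(0.037650756599896175)]
stud [0.59201862 0.09797508] (array([0.59315059, 0.09908047, 0.06269903]), np.float64(0.0019199274380573945))
plate dir 103.53172172953175 -165.98659649158103
lev 0.20142826635896577 103.93220614613985
lev 0.1971817460366048 104.04747451696291
[0.43262546 0.25270518]
[0.43921181 0.23229285]
[0.44611996 0.20418809]
ball (array([0.59614772, 0.10557499, 0.01645164]), np.float64(0.008443388961848474))
packer [ 0.44689895 -0.34325987]
tape [ 0.7331697  -0.17112048]
drv [0.74484208 0.06519523]
conn [ 0.32699311 -0.32682508]
cut [ 0.35064028 -0.49975873]
hg [ 0.56672825 -0.54613219]
```

```bash
python3 -m creep '[[[4,3,0,0,0,8,1],[8,6,0,0,0,16,1],[12,9,0,0,0,24,1],[16,12,0,0,0,32,1],[20,14,0,0,0,40,1]]]' && python3 -m creep '[[[4,3,-2,0,0,8,1],[8,6,-4,0,0,16,1],[12,9,-6,0,0,24,1],[16.9,11.8,-8,0,0,32,1],[16.9,11.8,-10,0,0,35.7,1]]]' && python3 -m creep '[[[0,0,0,0,0,0,1],[0,0,0,0,0,0,1]]]'
python3 - <<'E'
from h import *
snap('top',1);snap('scene',1)
s=arm.observe();print(s['clock'],s['position'],s['ee_rot'],s['width'],s['force'])
E
```

```text
clock: 0.6
position: [0.4505, -0.4306, 0.2437]
ee_rot: [-2.665, -1.662, -0.001]
force: [0.6, -0.3, -0.0]
width: 0.999
clock: 1.1
position: [0.6226, -0.3106, 0.1438]
ee_rot: [2.023, 2.401, 0.007]
force: [0.6, -0.6, 0.2]
width: 0.998
clock: 1.3
position: [0.6174, -0.3152, 0.1427]
ee_rot: [-2.036, -2.39, 0.001]
force: [-0.0, -0.7, -0.1]
width: 0.999
1.4 [ 0.61730514 -0.31697628  0.1446078 ] [ 2.03941768e+00  2.38821058e+00 -1.30711606e-03] 0.9998237341310248 [-0.74694217 -0.62761156  0.42667089]
```

```bash
python3 - <<'E'
import cv2,numpy as np
t=cv2.imread('pics/top1.png');s=cv2.imread('pics/scene1.png')
a=cv2.resize(t[150:290,300:480],(720,560));cv2.imwrite('pics/a1.png',a)
b=cv2.resize(s[180:360,200:420],(792,594*180*220//(180*220)));cv2.imwrite('pics/b1.png',b)
E
```

```text
(no output)
```

View pics/a1.png

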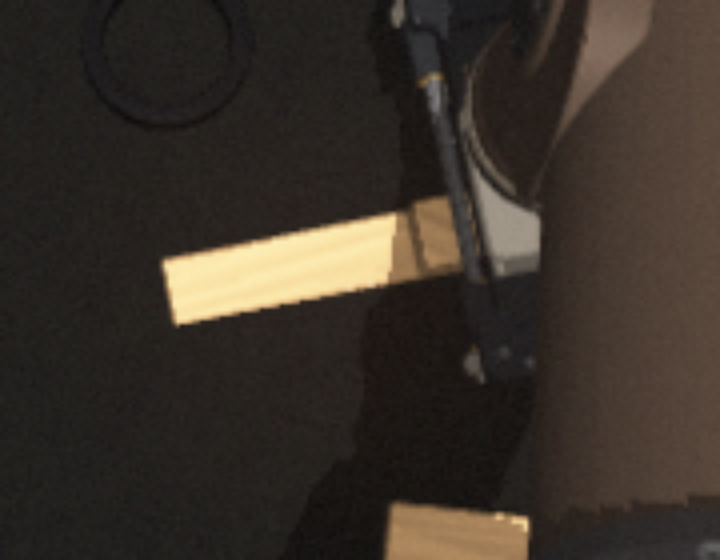

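View pics/b1.png

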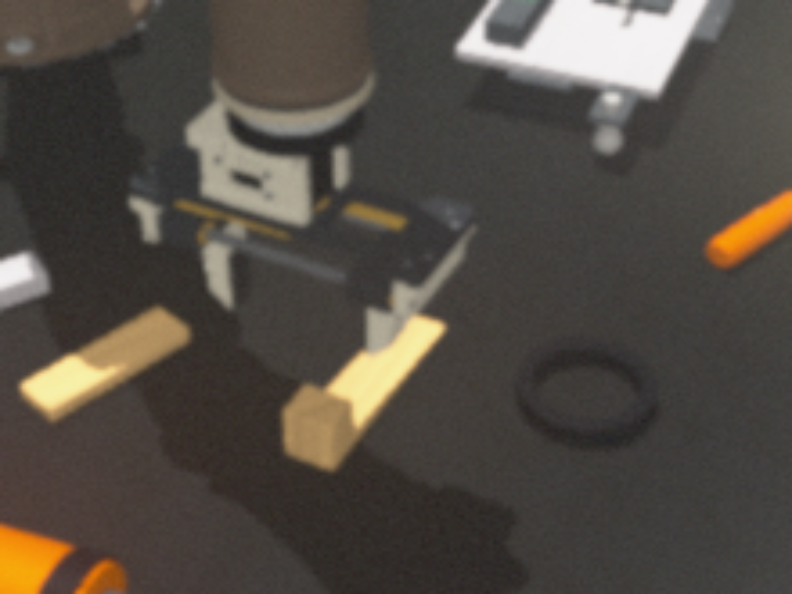

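The jaws stand square over the heel, seen at about (640/2.0) in the crop, and nothing else is underneath. Next I'll lower and grip.

```bash
python3 -m creep '[[[0,0,-3,0,0,0,1],[0,0,-6,0,0,0,1],[0,0,-9,0,0,0,1],[0,0,-11,0,0,0,1],[0,0,-11.7,0,0,0,1]]]' 25 && python3 -m creep '[[[0,0,0,0,0,0,1],[0,0,0,0,0,0,-0.1],[0,0,0,0,0,0,-0.4],[0,0,0,0,0,0,-0.6],[0,0,0,0,0,0,-0.6]]]' && python3 -m creep '[[[0,0,0,0,0,0,-0.6],[0,0,0,0,0,0,-0.6],[0,0,0,0,0,0,-0.6]]]' 25
```

```text
clock: 1.9
position: [0.6162, -0.3168, 0.0257]
ee_rot: [-2.039, -2.388, 0.003]
force: [-0.5, 0.6, 0.1]
width: 1.001
clock: 2.4
position: [0.6184, -0.3154, 0.0276]
ee_rot: [2.036, 2.391, 0.0]
force: [-0.0, -0.2, 0.1]
width: 0.702
clock: 2.7
position: [0.618, -0.3152, 0.0267]
ee_rot: [-2.037, -2.392, 0.0]
force: [0.2, -0.5, 0.1]
width: 0.438
```

```bash
python3 -m creep '[[[0,0,0,0,0,0,-0.6],[0,0,0,0,0,0,-0.6],[0,0,0,0,0,0,-0.6]]]' 25 && python3 -m creep '[[[0,0,0.3,0,0,0,-0.6],[0,0,0.7,0,0,0,-0.6],[0,0,1,0,0,0,-0.6],[0,0,1,0,0,0,-0.6]]]' && python3 -m creep '[[[0.2,3,0,0,0,1,-0.6],[0.5,7,0,0,0,2,-0.6],[1,11,0,0,0,3,-0.6],[1.5,15,0,0,0,4,-0.6],[1.8,18,0,0,0,4.8,-0.6]]]' && python3 -m creep '[[[0.1,2,0,0,0,0,-0.6],[0.2,4,0,0,0,0,-0.6],[0.2,4.9,0,0,0,0,-0.6],[0.2,4.9,0,0,0,0,-0.6],[0.2,4.9,0,0,0,0,-0.6]]]'
python3 - <<'E'
from h import *
t=snap('top',2);s=snap('scene',2)
cv2.imwrite('pics/a2.png',cv2.resize(t[180:330,80:380],(800,400)))
cv2.imwrite('pics/b2.png',cv2.resize(s[140:290,270:450],(720,600)))
E
```

```text
clock: 3.0
position: [0.6181, -0.3152, 0.0267]
ee_rot: [2.037, 2.392, 0.0]
force: [1.1, -0.3, -0.3]
width: 0.391
clock: 3.4
position: [0.6184, -0.3154, 0.0375]
ee_rot: [2.036, 2.391, 0.001]
force: [-0.1, -1.0, -1.4]
width: 0.393
clock: 3.9
position: [0.6364, -0.1318, 0.037]
ee_rot: [-1.931, -2.478, -0.002]
force: [0.4, 0.2, -1.4]
width: 0.39
clock: 4.4
position: [0.6379, -0.0876, 0.0367]
ee_rot: [1.935, 2.474, -0.001]
force: [-0.6, 0.1, -0.6]
width: 0.389
```

View pics/a2.png

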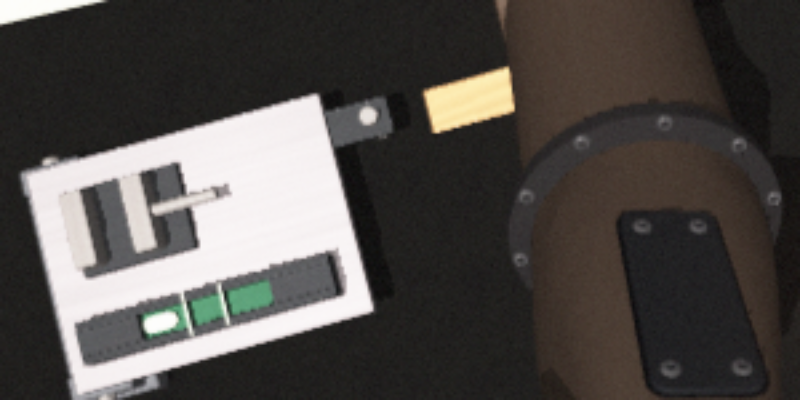

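View pics/b2.png

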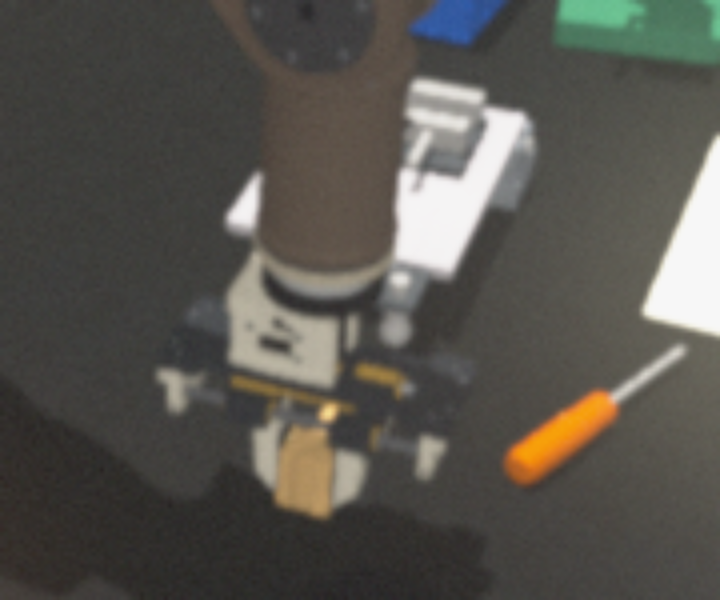

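The wedge is held level. Its tip corners are at crop (424,90) and (434,133), the stud is at (368,115), and the level is visible from above. Now I'll measure the lateral offset.

```bash
python3 - <<'E'
from h import *
k=800/300
c=lambda u,v:((u+.5)/k-.5+80,(v+.5)/k-.5+180)
A,B=onz('top',*c(424,90),.012),onz('top',*c(434,133),.012)
st=onz('top',*c(368,115),.065)
th=np.radians(104);u=np.array([np.cos(th),np.sin(th)]);n=np.array([-u[1],u[0]])
# precise stud: bright blob
t=cv2.imread('pics/top2.png');g=cv2.cvtColor(t,cv2.COLOR_BGR2GRAY)
r=g[216:232,208:228].astype(float);w=np.clip(r-140,0,None);ys,xs=np.mgrid[216:232,208:228]
su,sv=(w*xs).sum()/w.sum(),(w*ys).sum()/w.sum();print(su,sv)
st2=onz('top',su,sv,.062)
tip=(A+B)/2
print('tip',tip,'stud',st,st2,'along',(st2-tip)@u,'lat(stud left of tip +)',(st2-tip)@n)
# yaw of wedge from long edges
m=cv2.inRange(cv2.cvtColor(t,cv2.COLOR_BGR2HSV),(12,50,120),(30,255,255));m[:, :230]=0;m[:,275:]=0;m[:200]=0;m[235:]=0
for row in (0,-1):
    pts=[]
    for x in range(242,270):
        yy=np.nonzero(m[:,x])[0]
        if len(yy):pts.append(onz('top',x,yy[row]+(-.5 if row==0 else .5),.018))
    pts=np.array(pts);d=np.linalg.svd(pts-pts.mean(0))[2][0];print('edge',len(pts),np.degrees(np.arctan2(d[1],d[0]))%180, 'lat of stud from edge',(st2-pts.mean(0))@n)
s=arm.observe();p=s['position'][:2];R=cv2.Rodrigues(s['ee_rot'])[0];print('tool',p,'yaw',np.degrees(np.arctan2(R[1,0],R[0,0])),'lat stud from tool',(st2-p)@n,'along',(st2-p)@u)
E
```

```text
217.4787401574803 222.96574803149608
tip [0.60193698 0.05813402] stud [0.59214846 0.09784189] [0.5922971  0.09892613] along 0.041912512186205085 lat(stud left of tip +) -0.0005149663595733177
edge 28 104.50265405057067 lat of stud from edge 0.017543625571609336
edge 28 103.81589637174677 lat of stud from edge -0.020815102353761064
tool [ 0.63786342 -0.08824825] yaw 103.8573515302929 lat stud from tool -0.0010687769936536657 along 0.1926379949470935
```

```bash
python3 -m creep '[[[0,0,-0.4,0,0,0,-0.6],[0,0,-0.7,0,0,0,-0.6],[0,0,-0.9,0,0,0,-0.6],[0,0,-1,0,0,0,-0.6],[0,0,-1,0,0,0,-0.6]]]' && python3 -m creep '[[[-0.24,0.97,0,0,0,0,-0.6],[-0.48,1.94,0,0,0,0,-0.6],[-0.73,2.91,0,0,0,0,-0.6],[-0.97,3.88,0,0,0,0,-0.6],[-1.21,4.85,0,0,0,0,-0.6]]]' && python3 -m creep '[[[0,0,0,0,0,0,-0.6],[0,0,0,0,0,0,-0.6]]]'
python3 - <<'E'
from h import *
t=snap('top',3)
cv2.imwrite('pics/a3.png',cv2.resize(t[180:330,80:380],(800,400)))
E
```

```text
clock: 5.0
position: [0.6379, -0.0864, 0.0267]
ee_rot: [-1.935, -2.475, 0.0]
force: [0.9, -0.1, -1.0]
width: 0.391
clock: 5.5
position: [0.6256, -0.0363, 0.0267]
ee_rot: [-1.933, -2.476, -0.0]
force: [-1.0, -0.2, -1.0]
width: 0.394
clock: 5.7
position: [0.6259, -0.0375, 0.0268]
ee_rot: [1.934, 2.476, -0.0]
force: [0.0, -1.0, -0.9]
width: 0.391
```

View pics/a3.png

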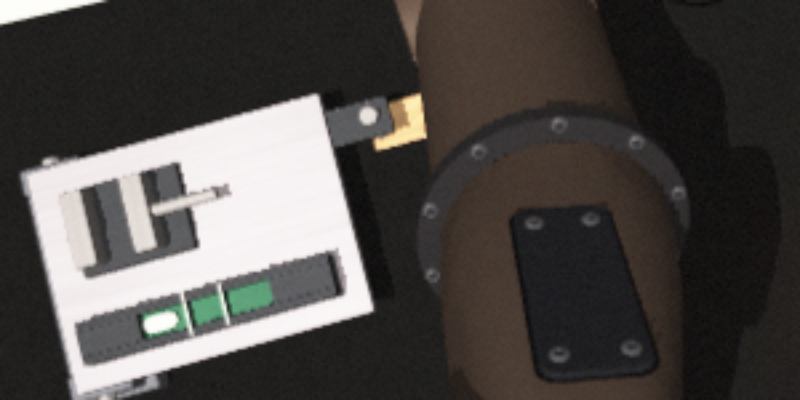

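```bash
cat >> h.py <<'E'
def vial(im,k=None,ang=104.0):
    """strip along the vial, 0.5mm per px; returns reading"""
    C=np.array([0.4421,0.2182]);th=np.radians(ang);u=np.array([np.cos(th),np.sin(th)]);n=np.array([-u[1],u[0]])
    xs=np.arange(-70,70,.5)/1e3;ys=np.arange(-20,20,.5)/1e3
    mp=np.array([[proj('top',[*(C+u*x+n*y),.09]) for x in xs] for y in ys],np.float32)
    st=cv2.remap(im,mp[...,0],mp[...,1],cv2.INTER_CUBIC)
    if k is not None: cv2.imwrite(f'pics/v{k}.png',cv2.resize(st,None,fx=2.8,fy=2.8))
    return st,xs*1e3,ys*1e3
E
python3 -m creep '[[[0,0,0,0,0,0,-0.1],[0,0,0,0,0,0,-0.1],[0,0,0,0,0,0,-0.1],[0,0,0,0,0,0,-0.6],[0,0,0,0,0,0,-0.6]]]' && python3 -m creep '[[[0,0,0,0,0,0,-0.6],[0,0,0,0,0,0,-0.6],[0,0,0,0,0,0,-0.6]]]' 25
python3 - <<'E'
from h import *
vial(cv2.imread('pics/top3.png'),3)
E
```

```text
clock: 6.25
position: [0.626, -0.038, 0.0268]
ee_rot: [1.935, 2.475, 0.0]
force: [-0.3, -0.6, 0.8]
width: 0.392
clock: 6.55
position: [0.6259, -0.0379, 0.0268]
ee_rot: [1.935, 2.475, -0.0]
force: [0.2, -0.4, 0.3]
width: 0.39
```

View pics/v3.png

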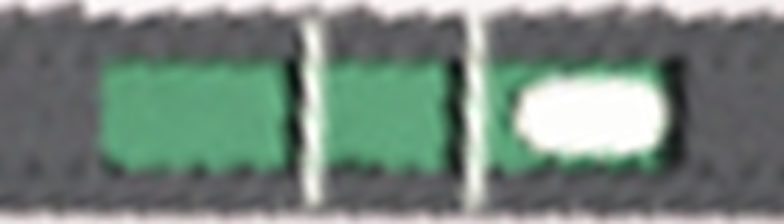

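The strip shows the lines at 313 and 474 px and the bubble at 592 px, so the raw reading is about +35.5 mm. The ground lies below the rims, so there is some parallax. I'll measure it with the second view from the start picture.

```bash
cat >> h.py <<'E'
def strip(im,cam,k,z=.09):
    C=np.array([0.4421,0.2182]);th=np.radians(104);u=np.array([np.cos(th),np.sin(th)]);n=np.array([-u[1],u[0]])
    xs=np.arange(-75,75,.5)/1e3;ys=np.arange(-30,30,.5)/1e3
    mp=np.array([[proj(cam,[*(C+u*x+n*y),z]) for x in xs] for y in ys],np.float32)
    st=cv2.remap(im,mp[...,0],mp[...,1],cv2.INTER_CUBIC);cv2.imwrite(f'pics/{k}.png',cv2.resize(st,None,fx=2.6,fy=2.6))
E
python3 - <<'E'
from h import *
strip(cv2.imread('pics/top0.png'),'top','vt');strip(cv2.imread('pics/scene0.png'),'scene','vs')
a=cv2.imread('pics/vt.png');b=cv2.imread('pics/vs.png');cv2.imwrite('pics/vb.png',np.vstack([a,b]))
E
```

```text
(no output)
```

View pics/vb.png

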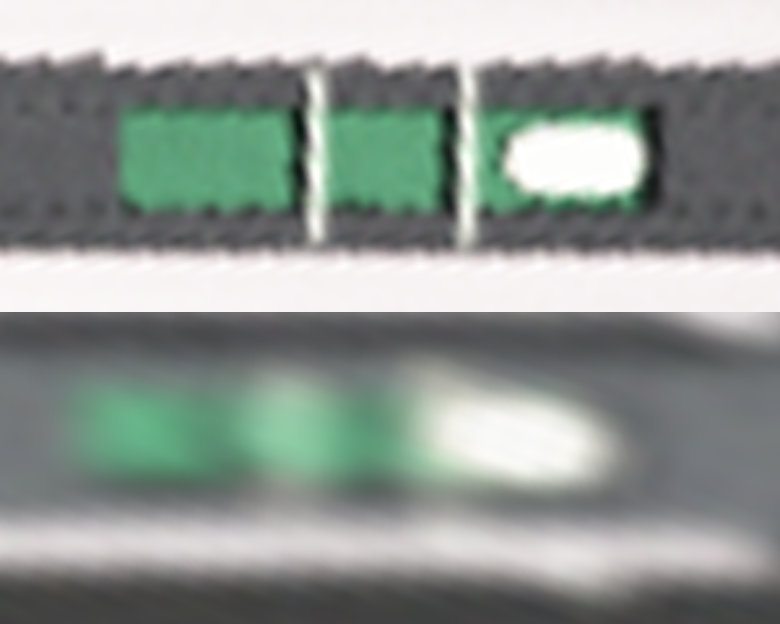

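```bash
cat >> h.py <<'E'
def reading(k):
    im=snap('top',k);st,xs,ys=vial(im,k)
    hsv=cv2.cvtColor(st,cv2.COLOR_BGR2HSV)
    w=cv2.inRange(hsv,(0,0,200),(179,70,255));w[:26]=0;w[54:]=0
    w=cv2.morphologyEx(w,cv2.MORPH_OPEN,np.ones((11,11)))
    c=cv2.connectedComponentsWithStats(w);i=1+np.argmax(c[2][1:,4])
    # rim lines: rows just outside slot
    g=cv2.cvtColor(st,cv2.COLOR_BGR2GRAY).astype(float)
    p=g[8:18].mean(0)+g[62:70].mean(0);p-=np.median(p);out=[]
    for a,b in((-24,-4),(4,24)):
        q=(xs>a)&(xs<b);ww=np.clip(p[q]-.5*p[q].max(),0,None);out.append((ww*xs[q]).sum()/ww.sum())
    bx=np.interp(c[3][i][0],np.arange(len(xs)),xs)
    s=arm.observe()
    print('bubble %.1f size %s lines %.1f %.1f raw %.2f'%(bx,c[2][i][2:4]*.5,*out,bx-sum(out)/2),'clock',s['clock'],'F',s['force'].round(1),'pos',s['position'].round(4))
E
python3 -m creep '[[[-0.1,0.39,0,0,0,0,-0.6],[-0.19,0.78,0,0,0,0,-0.6],[-0.29,1.16,0,0,0,0,-0.6],[-0.39,1.55,0,0,0,0,-0.6],[-0.48,1.94,0,0,0,0,-0.6]]]'
python3 -c "
from h import *
reading(4)"
```

```text
clock: 7.05
position: [0.621, -0.0179, 0.0268]
ee_rot: [-1.934, -2.475, -0.0]
force: [0.2, -0.8, 0.2]
width: 0.39
bubble 35.6 size [24.5 13. ] lines -14.4 14.7 raw 35.48 clock 7.1 F [1.3 1.1 0.8] pos [ 0.6208 -0.0169  0.0268]
```

```bash
python3 -m creep '[[[-0.05,0.19,0,0,0,0,-0.6],[-0.1,0.39,0,0,0,0,-0.6],[-0.15,0.58,0,0,0,0,-0.6],[-0.19,0.78,0,0,0,0,-0.6],[-0.24,0.97,0,0,0,0,-0.6]]]'
python3 -c "
from h import *
reading(5)"
```

```text
clock: 7.6
position: [0.619, -0.0103, 0.0268]
ee_rot: [1.935, 2.473, -0.002]
force: [1.7, -8.7, 0.6]
width: 0.392
bubble 35.6 size [24.5 13.5] lines -14.4 14.7 raw 35.41 clock 7.65 F [ 0.5 -5.1  0.6] pos [ 0.6189 -0.0102  0.0268]
```

```bash
python3 -m creep '[[[-0.05,0.19,0,0,0,0,-0.6],[-0.1,0.39,0,0,0,0,-0.6],[-0.15,0.58,0,0,0,0,-0.6],[-0.19,0.78,0,0,0,0,-0.6],[-0.24,0.97,0,0,0,0,-0.6]]]'
python3 -c "
from h import *
reading(6)"
```

```text
clock: 8.15
position: [0.6169, -0.0026, 0.0268]
ee_rot: [1.937, 2.47, -0.004]
force: [2.0, -10.3, 1.3]
width: 0.394
bubble 27.7 size [27. 13.] lines -14.2 14.9 raw 27.33 clock 8.2 F [ 1.5 -8.6  0.1] pos [ 0.6168 -0.0019  0.0268]
```

```bash
python3 -m creep '[[[-0.05,0.19,0,0,0,0,-0.6],[-0.1,0.39,0,0,0,0,-0.6],[-0.15,0.58,0,0,0,0,-0.6],[-0.19,0.78,0,0,0,0,-0.6],[-0.24,0.97,0,0,0,0,-0.6]]]'
python3 -c "
from h import *
t=reading(7);t=cv2.imread('pics/top7.png')
cv2.imwrite('pics/a7.png',cv2.resize(t[180:330,80:380],(800,400)))"
```

```text
clock: 8.7
position: [0.6145, 0.0071, 0.0268]
ee_rot: [1.937, 2.47, -0.004]
force: [2.7, -10.8, 0.1]
width: 0.394
bubble 19.1 size [26.  13.5] lines -13.9 15.2 raw 18.50 clock 8.75 F [ 1.9 -8.3  1.2] pos [0.6144 0.0078 0.0268]
```

View pics/a7.png

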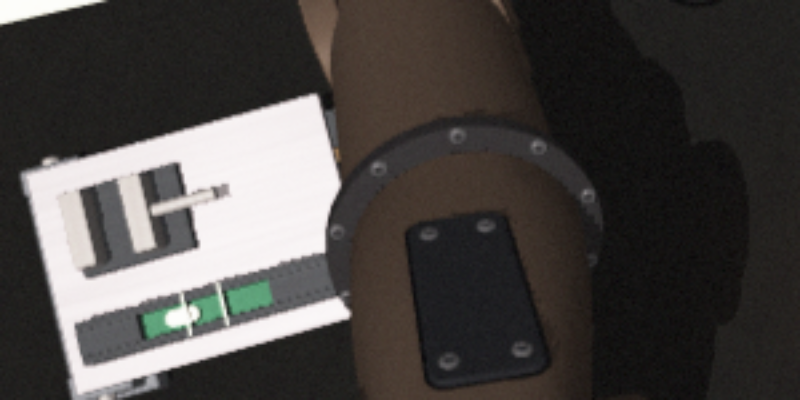

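```bash
python3 - <<'E'
from h import *
s=snap('scene',7);cv2.imwrite('pics/b7.png',cv2.resize(s[140:290,270:450],(720,600)))
E
```

```text
(no output)
```

View pics/b7.png

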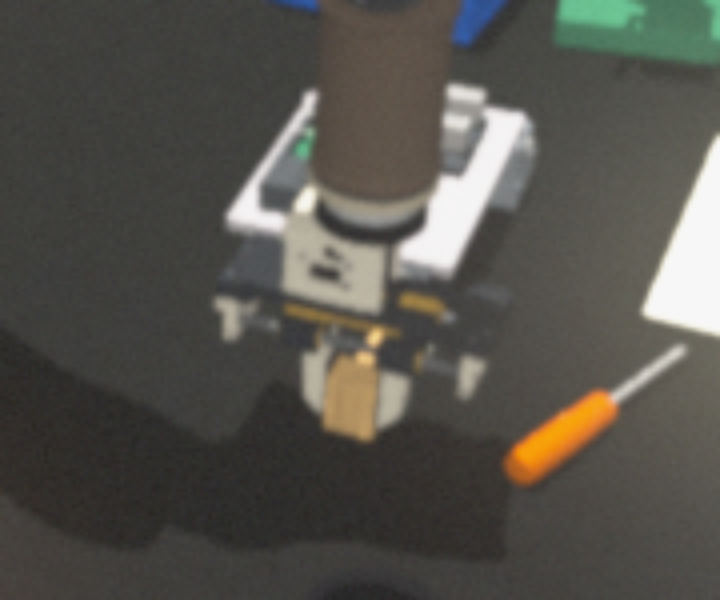

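The bubble has moved to raw +18.5, and about 20 mm of travel remains. The hand is well clear of the lug.

```bash
python3 -m creep '[[[-0.05,0.19,0,0,0,0,-0.6],[-0.1,0.39,0,0,0,0,-0.6],[-0.15,0.58,0,0,0,0,-0.6],[-0.19,0.78,0,0,0,0,-0.6],[-0.24,0.97,0,0,0,0,-0.6]]]'
python3 -c "
from h import *
reading(8)"
```

```text
clock: 9.3
position: [0.6121, 0.0167, 0.0268]
ee_rot: [1.937, 2.47, -0.004]
force: [1.8, -11.5, 0.4]
width: 0.391
bubble 8.9 size [26.  13.5] lines -13.3 15.4 raw 7.81 clock 9.35 F [ 0.9 -8.   1. ] pos [0.6119 0.0174 0.0268]
```

```bash
python3 -m creep '[[[-0.02,0.1,0,0,0,0,-0.6],[-0.05,0.19,0,0,0,0,-0.6],[-0.07,0.29,0,0,0,0,-0.6],[-0.1,0.39,0,0,0,0,-0.6],[-0.12,0.48,0,0,0,0,-0.6]]]'
python3 -c "
from h import *
reading(9)"
```

```text
clock: 9.85
position: [0.6109, 0.0216, 0.0268]
ee_rot: [1.937, 2.47, -0.004]
force: [2.2, -10.3, 1.5]
width: 0.39
bubble 4.1 size [26.  13.5] lines -13.2 15.6 raw 2.91 clock 9.9 F [  2.  -10.4   1.7] pos [0.6108 0.0219 0.0268]
```

View pics/v9.png

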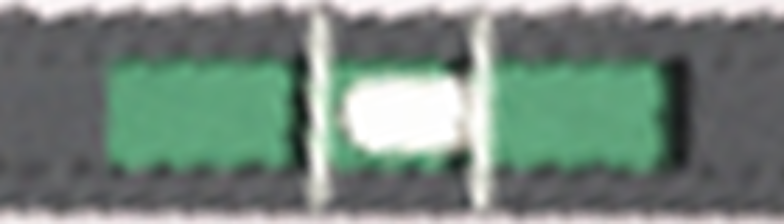

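```bash
python3 -m creep '[[[-0.02,0.1,0,0,0,0,-0.6],[-0.05,0.19,0,0,0,0,-0.6],[-0.07,0.29,0,0,0,0,-0.6],[-0.09,0.37,0,0,0,0,-0.6]]]' && python3 -m creep '[[[0,0,0,0,0,0,-0.6],[0,0,0,0,0,0,-0.6],[0,0,0,0,0,0,-0.6],[0,0,0,0,0,0,-0.6],[0,0,0,0,0,0,-0.6]]]'
python3 -c "
from h import *
reading(10)"
```

```text
clock: 10.3
position: [0.61, 0.0253, 0.0268]
ee_rot: [1.937, 2.47, -0.004]
force: [3.1, -10.8, 0.7]
width: 0.39
clock: 10.8
position: [0.6099, 0.0256, 0.0268]
ee_rot: [1.937, 2.471, -0.003]
force: [1.5, -10.8, 1.5]
width: 0.391
bubble -1.2 size [25.5 13.5] lines -13.1 15.9 raw -2.61 clock 10.85 F [ 2.8 -9.9  1.5] pos [0.6099 0.0257 0.0268]
```

View pics/v10.png

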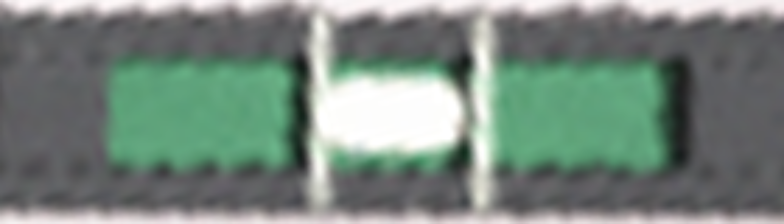

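```bash
python3 -m creep '[[[0,0,0,0,0,0,-0.1],[0,0,0,0,0,0,0.2],[0,0,0,0,0,0,0.4],[0,0,0,0,0,0,0.4],[0,0,0,0,0,0,0.4]]]' 
python3 -c "
from h import *
reading(11)"
python3 -m creep '[[[0,0,0,0,0,0,0.4],[0.1,-0.4,2,0,0,0,0.4],[0.2,-0.8,5,0,0,0,0.4],[0.3,-1.2,9,0,0,0,0.4],[1,-4,12,0,0,0,0.4]]]' && python3 -m creep '[[[1,-4,1,0,0,0,0.4],[2,-8,2,0,0,0,0.4],[3,-12,2,0,0,0,0.4],[3.5,-15,2,0,0,0,0.4],[3.5,-18,2,0,0,0,0.4]]]'
python3 -c "
from h import *
reading(12)
s=snap('scene',12);cv2.imwrite('pics/b12.png',cv2.resize(s[140:290,270:450],(720,600)))
t=cv2.imread('pics/top12.png');cv2.imwrite('pics/a12.png',cv2.resize(t[180:330,80:380],(800,400)))"
```

```text
clock: 11.35
position: [0.6093, 0.0293, 0.0267]
ee_rot: [-1.934, -2.475, -0.0]
force: [0.1, 0.3, 0.3]
width: 0.692
bubble -1.1 size [25.5 13.5] lines -13.1 15.9 raw -2.52 clock 11.4 F [0.4 0.8 0.1] pos [0.6093 0.0292 0.0267]
clock: 11.9
position: [0.6194, -0.0068, 0.1492]
ee_rot: [-1.927, -2.48, -0.005]
force: [1.3, 0.4, -0.9]
width: 0.701
clock: 12.4
position: [0.6547, -0.1928, 0.1667]
ee_rot: [1.935, 2.474, 0.0]
force: [0.1, 0.8, 0.6]
width: 0.7
bubble -1.1 size [25.5 13.5] lines -13.1 15.9 raw -2.54 clock 12.45 F [-1.1 -5.5 -0.4] pos [ 0.6536 -0.2002  0.1663]
```

View pics/b12.png

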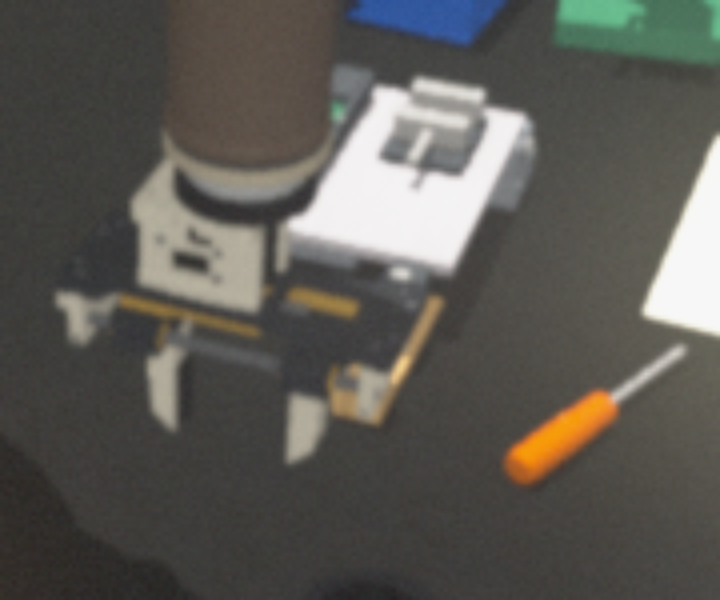

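View pics/a12.png

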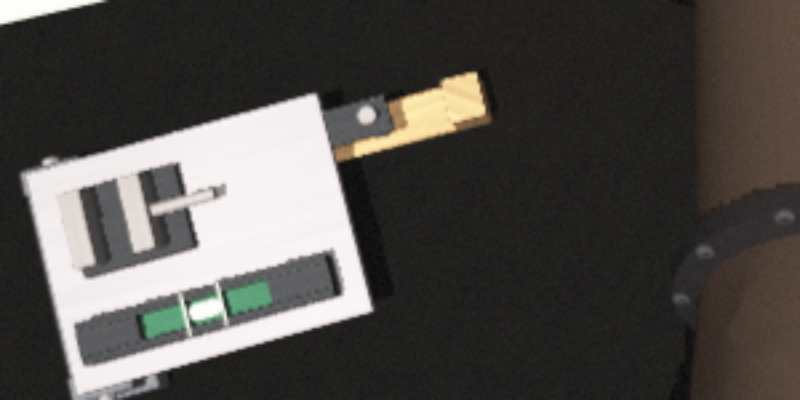

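View pics/v12.png

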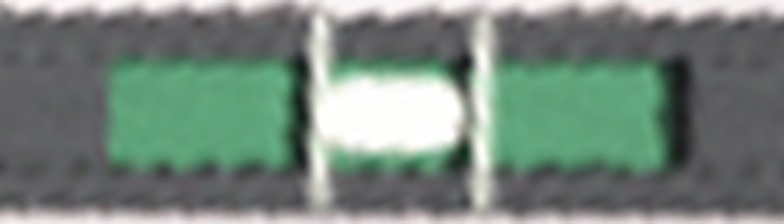

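```bash
python3 -m creep '[[[0,-4,2,0,0,0,0.4],[-2,-8,4,0,0,0,0.4],[-4,-12,6,0,0,0,0.4],[-6,-16,8,0,0,0,0.4],[-8,-20,8,0,0,0,0.4]]]' && python3 -m creep '[[[-2,-2,0,0,0,0,0.4],[-4,-4,0,0,0,0,0.4],[-4,-4,0,0,0,0,0.4],[-4,-4,0,0,0,0,0.4]]]'
python3 -c "
from h import *
reading(13)
s=snap('scene',13);cv2.imwrite('pics/b13.png',cv2.resize(s[140:260,290:450],(800,600),interpolation=cv2.INTER_CUBIC))
strip(s,'scene','vs13',.092);strip(cv2.imread('pics/top13.png'),'top','vt13',.092)
cv2.imwrite('pics/vb13.png',np.vstack([cv2.imread('pics/vt13.png'),cv2.imread('pics/vs13.png')]))"
```

```text
clock: 13.0
position: [0.575, -0.3924, 0.2502]
ee_rot: [1.931, 2.472, 0.002]
force: [0.5, -0.4, 0.8]
width: 0.7
clock: 13.4
position: [0.5341, -0.431, 0.2467]
ee_rot: [-1.936, -2.474, -0.001]
force: [0.1, 0.2, 0.6]
width: 0.698
bubble -1.1 size [25.5 13.5] lines -13.1 15.9 raw -2.53 clock 13.45 F [ 0.4  0.1 -0.3] pos [ 0.5351 -0.4299  0.2467]
```

View pics/b13.png

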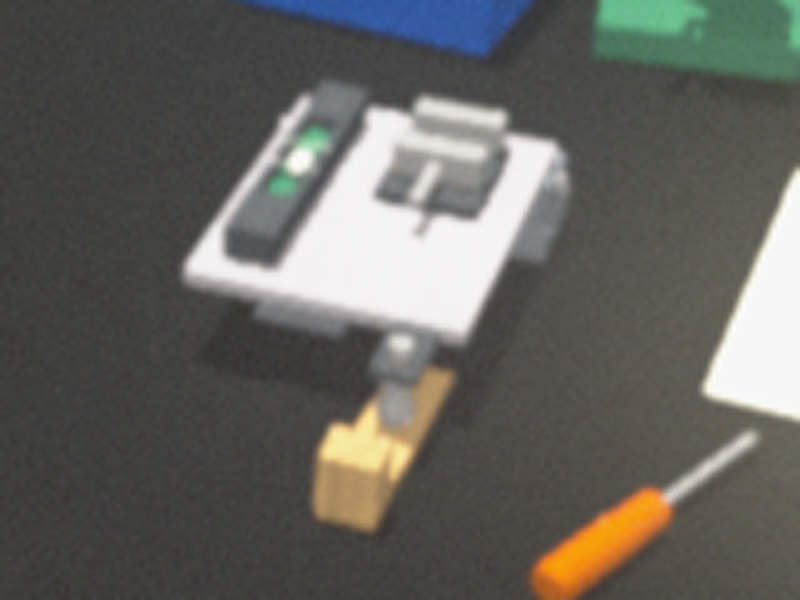

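View pics/vb13.png

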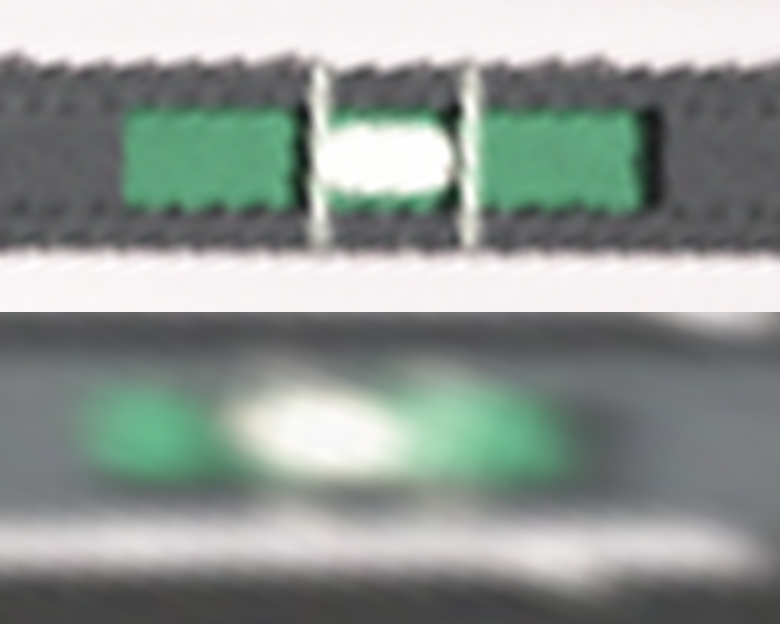

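```bash
python3 - <<'E'
from h import *
a=cv2.imread('pics/top0.png');b=cv2.imread('pics/top13.png')
for n,(x0,y0,x1,y1) in dict(tape=(310,130,375,190),driver=(165,140,265,172),packer=(390,270,460,305),conn=(400,325,440,360)).items():
    print(n,cv2.matchTemplate(b[y0-8:y1+8,x0-8:x1+8],a[y0:y1,x0:x1],cv2.TM_CCOEFF_NORMED).argmax(),8*(x1-x0-x1+x0+17)+8)
E
```

```text
tape 144 144
driver 144 144
packer 144 144
conn 144 144
```

View pics/top13.png

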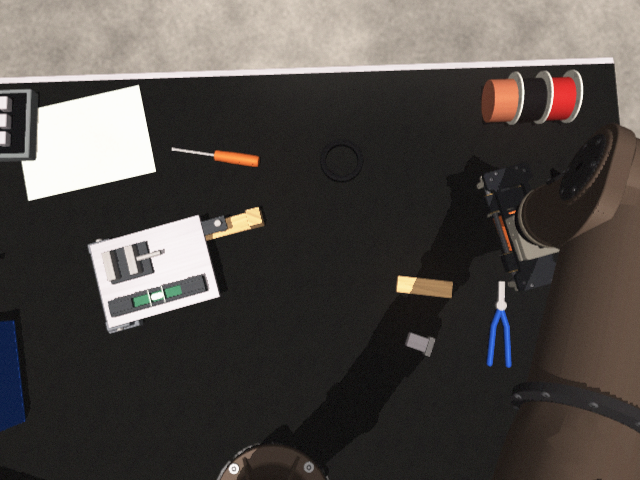

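The wedge, with its heel at about (253,216), carries the plate alone. The bubble at (157,296) sits between its lines, the bystanders haven't moved, and the arm is clear. I'll hand it in.

```bash
python3 -c "
from cell import arm
print(arm.sign_off())"
```

```text
the job is handed in; nothing more can be done
None
```

The wedge is under the foot and carries the plate alone. The bubble rests between its two lines, and I handed the job in at about 13.5 s of the 54 s. I gripped the wedge by its heel, laid it flat on the bench in line with the foot, and pushed it in slowly. Then I let go and moved the arm clear.

**Bubble reading:** the last top picture gives −2.5 mm against the white rim lines, uncorrected. The bubble lies lower than those lines, so that view is skewed. Three cross-checks put the true reading at about −1 mm:
- **Second camera:** this view is blurry.
- **Black lines on the vial's ground:** the bubble lies between them and the rim lines in height.
- **Known start reading:** +37 mm, against about +35.4 mm measured the same way.

If the skew were nil, the reading would be −2.5 mm, which is close to the 3 mm limit. The reading stayed the same, to within 0.1 mm, from just before release to the last check about 2.5 s later.

**Forces:** the push peaked at about 12 N at the wrist, and the plate never came near its stop. Contact forces on the wedge and plate are not reported directly. The pictures show the hand clear of the plate.

**Bystanders:** the tape, driver, packer and connector match their start pictures with no shift. The cutters look unmoved. The heat gun was largely hidden under the hand in the last picture, so I could not confirm it, but the arm passed well above it.

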